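# Make up two painters' kits of ware and glaze

## Robot

A 6-joint arm with a two-finger parallel gripper is mounted at the origin on the work surface. World frame = base frame: x ahead of the robot, y to its left, z up, the work surface at z = 0. Lengths are in m, angles in rad, forces in N, time in s.
With the tool pointing down it reaches from about 0.425 to 0.95 m from the base axis. Payload 3.5 kg.
Tool frame: the origin (TCP) lies at the very end of the fingers, on their centre line; the grasp point (between the pads) lies 19 mm behind it (ctrl.grip_point_offset is the distance from the TCP to the grasp point, in m); z points along the fingers, y is the line along which they close (so a half turn about z gives the same grasp; the last joint's range is limited). The gripper opens to 85 mm and grips with 20 to 120 N. Pads are 22 mm wide; open, the fingers measure 114 mm over their backs; the gripper's body (76 mm by 85 mm) begins 54 mm behind the grasp point. The pads swing forward as they close: fully open they stand 13 mm farther back than shut.
Start: joints at [1.089, 0.286, 1.577, -0, 1.279, -0.15], TCP at [0.22, 0.638, 0.231] pointing down, gripper open.
Joint ranges: [-2.77, 2.77], [-0.9, 2.22], [0.21, 2.48], [-1.53, 4.67], [0.24, 2.81], [-2.84, 2.84]. Speed limits (rad/s): [2.79, 2.79, 3.14, 3.14, 3.14, 3.14].

## Interface

Orientations are given as a unit quaternion [x, y, z, w].
In Python, from plant import ctrl gives the robot as it stands. The module is installed in compiled form; this text tells all that it offers.
- The arm moves only by the shell command python3 -m pendant 'ROWS' [OPENING] [FORCE]. ROWS is JSON, a list of rows, each an object of numbers: "dx", "dy", "dz": the shift along the tool's x, y, z in cm; "twist": the turn about the tool's z in degrees. A call has 1 to 10 rows; each row is the pose to reach, as a shift and turn from the pose commanded when the call began, along the tool's axes at that moment; what a row does not reach only later rows make up. A row lasts 1/8 s, in which the tool goes at most 62.5 mm and 10.7 degrees, less where a joint would pass 70% of its speed; a pose out of reach is approached as far as the arm can. A call with a gripper value outside its range is refused whole. OPENING is the opening in per cent of the stroke, from 0 (shut) to 100 (fully open), set as the call begins (- or left out, the last holds). The fingers move at their own pace and stop on an object; FORCE is the grip in N (left out, the last holds). Time passes only in rows, so rows that repeat a pose let the fingers close. It gives the time, the measured TCP pose, the force, the opening and the grip force at its end, in the units of the state.
- ctrl.get_state(): the state, without advancing time (a new reading comes with each control period).
- ctrl.read_camera(name): name is "scene" or "top"; returns a dict with "img" (480x640x3 uint8, red, green, blue), "depth" (480x640 float32, m along the optical axis (not along the pixel's ray), 0 where there is no reading), "camera_matrix" (3x3 intrinsics, pixels), "xyz" and "rotation" of the camera in the world. Camera axes: x right, y up, looking along -z (the intrinsics and any distortion apply to the point x, -y, -z); pixel columns grow to the right and rows downward; lengths in m; the calibration is good to about 2 mm. A picture is of the moment at which its call begins.
- ctrl.sign_off(): hands the job in; it is judged then, once.
The state is a dict: "time": time; "qpos": joint angles; "dq": joint speeds; "joint_efforts": joint torques, N m; "eef_pos": TCP position; "tcp_rot": TCP orientation; "contact_force": force on the tool from outside, world axes, zero at the start; "wrist_torque": the same for the moment, N m; "opening": opening from 0.0 (shut) to 1.0 (fully open); "finger_force": force on a finger pad.
Only numpy, scipy, OpenCV 4.12 (cv2) and the standard library are available. Lean on these libraries where they do the work, as an engineer would, in place of code of your own. Each camera call takes 0.05 s, during which the arm holds its last target. There are 200 camera calls.

## Task

Make up the two painters' kits from the stock in the middle of the table: on the pale wooden board stand the tall white tumbler in the middle of the white spot and the red-lidded and yellow-lidded glaze jars in the middle of the spots of their own colours; on the grey board stand the black mug in the middle of the white spot and the blue-lidded jar in the middle of the blue spot. Everything must end upright and let go; set the things down rather than dropping them, and leave the green-lidded jar and the little blue bowl standing where they are.

Things in the scene. Friction and masses are not known exactly. Their poses are not given: they have to be found in the camera images.
- wood_board: painter's kit board of pale wood, flat plate 200 (its x) by 150 (its y) by 12 thick, lying fixed on the table. Origin at the centre of the underside; z up. Flat round painted spots on its top (top at z = 12): a white spot 80 diameter centred at x = +50, y = 0; a red spot 60 diameter at x = -50, y = +42; a yellow spot 60 diameter at x = -50, y = -42. Sizes in mm.
- grey_board: painter's kit board of grey laminate, flat plate 200 (its x) by 150 (its y) by 12 thick, lying fixed on the table. Origin at the centre of the underside; z up. Flat round painted spots on its top (top at z = 12): a white spot 80 diameter centred at x = +50, y = 0; a blue spot 60 diameter at x = -50, y = 0. Sizes in mm.
- tumbler: tall white ceramic tumbler without a handle, open at the top, 80 tall, 60 outside diameter from 14 above its foot up to the rim (foot 44 diameter), wall 4. 140 g nominal. Origin at the centre of the underside, z up out of its mouth; starts upright on the table. Sizes in mm.
- mug: low mug of charcoal-black stoneware, open at the top, 55 tall, 62 outside diameter from 8 above its foot up to the rim (foot 52 diameter), wall 4, with one loop handle 8 thick on its +y side that reaches 56 out from the axis, between heights 11 and 47. 140 g nominal. Origin at the centre of the underside (axis of the cup), z up out of its mouth; starts upright on the table with the handle pointing anywhere. Sizes in mm.
- red_jar: closed glaze jar, a plain cylinder 44 diameter, 55 tall: white body with a red label band and a red screw lid (lid 44 diameter, top 17 of the height). 110 g nominal. Origin at the centre of the underside, z up along the jar; starts upright on the table. Sizes in mm.
- yellow_jar: closed glaze jar, a plain cylinder 44 diameter, 55 tall: white body with a yellow label band and a yellow screw lid (lid 44 diameter, top 17 of the height). 110 g nominal. Origin at the centre of the underside, z up along the jar; starts upright on the table. Sizes in mm.
- blue_jar: closed glaze jar, a plain cylinder 44 diameter, 55 tall: white body with a blue label band and a blue screw lid (lid 44 diameter, top 17 of the height). 110 g nominal. Origin at the centre of the underside, z up along the jar; starts upright on the table. Sizes in mm.
- green_jar: closed glaze jar, a plain cylinder 44 diameter, 55 tall: white body with a green label band and a green screw lid (lid 44 diameter, top 17 of the height). 110 g nominal. Origin at the centre of the underside, z up along the jar; starts upright on the table. Belongs to no kit: stays where it is. Sizes in mm.
- glaze_bowl: small round empty blue ceramic bowl, orange inside, 72 diameter at the rim, 34 tall, 160 g, loose. Origin at the centre of the underside, z up. Belongs to no kit: stays where it is. (Nothing else stands in the work area between the boards; other ware stands at the table's edges, more than 0.55 m to either side or more than 0.72 m ahead of the robot, up to 0.21 m tall.) Sizes in mm.
Mind the look-alikes: they are no part of the job. There is more than one size of the mug; the one meant has the size given above.

How it is judged:
At the end, for the whole second after the job is handed in: All five upright (0.1 rad) on the tops of their boards, each within 14 mm of its spot's centre along the board's x and y, released and at rest; the green jar and the glaze bowl upright and within 20 mm of where they began (x of tumbler in the frame of wood_board between 0.036 and 0.064 m and y of tumbler in the frame of wood_board between -0.014 and 0.014 m and z of tumbler in the frame of wood_board between 0.007 and 0.017 m and angle between each of tumbler, red_jar, yellow_jar, mug, blue_jar, green_jar, glaze_bowl's own z axis and vertical below 0.1 rad and linear speed of each of tumbler, red_jar, yellow_jar, mug, blue_jar below 0.02 m/s and angular speed of each of tumbler, red_jar, yellow_jar, mug, blue_jar below 0.2 rad/s and contact force between the fingers and tumbler below 0.05 N and x of red_jar in the frame of wood_board between -0.064 and -0.036 m and y of red_jar in the frame of wood_board between 0.028 and 0.056 m and z of red_jar in the frame of wood_board between 0.007 and 0.017 m and contact force between the fingers and red_jar below 0.05 N and x of yellow_jar in the frame of wood_board between -0.064 and -0.036 m and y of yellow_jar in the frame of wood_board between -0.056 and -0.028 m and z of yellow_jar in the frame of wood_board between 0.007 and 0.017 m and contact force between the fingers and yellow_jar below 0.05 N and x of mug in the frame of grey_board between 0.036 and 0.064 m and y of mug in the frame of grey_board between -0.014 and 0.014 m and z of mug in the frame of grey_board between 0.007 and 0.017 m and contact force between the fingers and mug below 0.05 N and x of blue_jar in the frame of grey_board between -0.064 and -0.036 m and y of blue_jar in the frame of grey_board between -0.014 and 0.014 m and z of blue_jar in the frame of grey_board between 0.007 and 0.017 m and contact force between the fingers and blue_jar below 0.05 N and distance of each of green_jar, glaze_bowl from where it was at the start of the episode below 0.02 m); the robot touches nothing.
It fails at once if one of the five things is dropped (it moves untouched by the fingers faster than 0.7 m/s, as after a fall of 25 mm) ((linear speed of tumbler above 0.7 m/s and contact force between the fingers and tumbler below 0.02 N) or (linear speed of red_jar above 0.7 m/s and contact force between the fingers and red_jar below 0.02 N) or (linear speed of yellow_jar above 0.7 m/s and contact force between the fingers and yellow_jar below 0.02 N) or (linear speed of mug above 0.7 m/s and contact force between the fingers and mug below 0.02 N) or (linear speed of blue_jar above 0.7 m/s and contact force between the fingers and blue_jar below 0.02 N)).
It fails at once if the green jar is knocked or carried away (moved more than 30 mm) (distance of green_jar from where it was at the start of the episode above 0.03 m).
It fails at once if the glaze bowl is knocked or carried away (moved more than 30 mm) (distance of glaze_bowl from where it was at the start of the episode above 0.03 m).
It also fails if it takes over 125 s, if anything falls off the work surface, if the arm or the gripper's body presses on something with over 40 N, if the wrist force passes 120 N, or if a joint passes its speed limit or range.

## Working session

There is one attempt and no reset: what is moved stays moved. The work goes in short steps, Python scripts to look and compute and a shell command to move; the robot and the scene stay as the last step left them, time stands still between calls to the robot, and variables do not carry over. Pictures are saved under pics/ and viewed, at most 14 in all, crops included, and the job is handed in when it is done.

```bash
mkdir -p pics; cat > h.py <<'E'
import numpy as np, cv2
from plant import ctrl
def snap(name):
    d=ctrl.read_camera(name); return d
def world(d):
    K=np.array(d["camera_matrix"]);z=d["depth"];v,u=np.mgrid[0:480,0:640]
    p=np.stack([(u-K[0,2])/K[0,0]*z,-(v-K[1,2])/K[1,1]*z,-z],-1)
    R=np.array(d["rotation"])
    if R.shape!=(3,3):
        from scipy.spatial.transform import Rotation as Ro; R=Ro.from_quat(R).as_matrix()
    return p@R.T+np.array(d["xyz"])
def save(d,f): cv2.imwrite(f,d["img"][:,:,::-1])
E
python3 - <<'E'
from h import *
for n in("top","scene"):
    d=snap(n);save(d,f"pics/{n}0.png");np.savez(f"{n}0.npz",w=world(d),img=d["img"])
    print(n,d["xyz"],d["camera_matrix"],d["rotation"],[k for k in d])
print(ctrl.get_state())
E
```

```text
top [ 0.38344762 -0.01895102  1.07119612] [[532.55917936   0.         326.25385037]
 [  0.         532.55917936 233.67793934]
 [  0.           0.           1.        ]] [ 0.06939742 -0.05280619 -0.70199797  0.70681988] ['img', 'depth', 'camera_matrix', 'xyz', 'rotation']
scene [1.23103618 0.16332492 0.99379845] [[516.59173307   0.         321.15835906]
 [  0.         516.59173307 247.71616946]
 [  0.           0.           1.        ]] [0.1791397  0.23533377 0.74573183 0.5970017 ] ['img', 'depth', 'camera_matrix', 'xyz', 'rotation']
{'time': 0.1, 'qpos': array([ 1.08902993e+00,  2.87107597e-01,  1.57802066e+00, -1.81720080e-05,
        1.27858146e+00, -1.49999002e-01]), 'dq': array([ 0.00015925, -0.00012013, -0.00235824,  0.00065534, -0.00117328,
       -0.00138469]), 'joint_efforts': array([ 6.71840371e-04, -4.07295156e+01, -2.93699956e+01, -1.98250304e-04,
        3.44714783e-03, -3.50058649e-06]), 'eef_pos': array([0.21955865, 0.63767501, 0.23007052]), 'tcp_rot': array([ 1.65121278e-01,  9.86272702e-01, -1.00885832e-03, -3.20570461e-04]), 'contact_force': array([ 0.129875  , -0.44756371,  0.03305022]), 'wrist_torque': array([ 0.03135384, -0.00203251, -0.01311418]), 'finger_force': 0.0, 'opening': 0.9981439684004616}
```

View pics/top0.png

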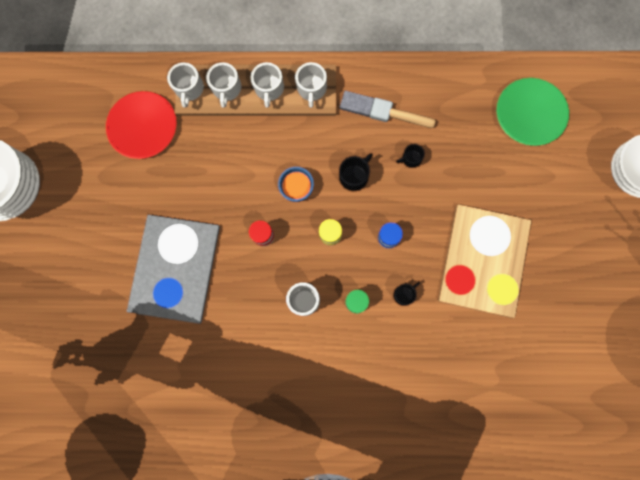

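View pics/scene0.png

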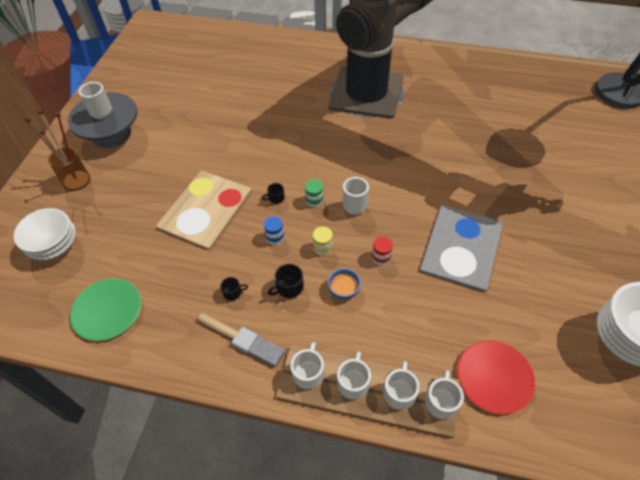

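The top view (up is away from the robot) shows the tumbler at (303,299), red jar (260,232), yellow jar (330,231), blue jar (390,235), green jar (357,301), bowl (296,184), the big mug (354,173) and two small decoy mugs (413,156) and (405,294). The grey board is at (174,268) and the wood board at (486,260).

```bash
python3 - <<'E'
from h import *
z=np.load("top0.npz");w=z["w"];im=z["img"]
hsv=cv2.cvtColor(im,cv2.COLOR_RGB2HSV)
# height blobs
H=w[...,2]
ok=(H>0.02)&(H<.1)
n,l,s,c=cv2.connectedComponentsWithStats(ok.astype(np.uint8))
for i in range(1,n):
    if s[i,4]<60: continue
    m=l==i; h=np.percentile(H[m],95)
    t=m&(H>h-.006); p=w[t]
    (cx,cy),r=cv2.minEnclosingCircle(p[:,:2].astype(np.float32))
    q=np.median(im[t],0)
    print(c[i].round(),s[i,4],"top",h.round(4),"mean",p[:,:2].mean(0).round(4),"circ",np.round([cx,cy,r],4),q)
# board tops
for nm,(u,v) in dict(gw=(178,243),gb=(168,292),ww=(490,236),wr=(460,279),wy=(503,289)).items():
    base=im[v,u].astype(int)
    d=(np.abs(im.astype(int)-base).sum(2)<90).astype(np.uint8)
    n,l,s,c=cv2.connectedComponentsWithStats(d,connectivity=4);k=l[v,u];m=l==k
    print(nm,c[k].round(1),s[k,4],w[m].mean(0).round(4),"zmed",np.median(H[m]).round(4))
print("table",np.median(H[330:,520:620]))
E
python3 -c "
import cv2;i=cv2.imread('pics/top0.png')[120:330,220:440];cv2.imwrite('pics/crop0.png',cv2.resize(i,None,fx=2.8,fy=2.8,interpolation=2))"
```

```text
[185.  82.] 971 top 0.0706 mean [0.8795 0.2995] circ [0.8788 0.3018 0.0339] [214.5 209.  199. ]
[224.  82.] 904 top 0.0709 mean [0.8797 0.2193] circ [0.8735 0.2194 0.0386] [217. 212. 202.]
[268.  82.] 878 top 0.0712 mean [0.8793 0.1296] circ [0.8801 0.1295 0.0319] [220. 215. 204.]
[311.  82.] 877 top 0.0706 mean [0.879  0.0392] circ [0.8766 0.0401 0.0347] [219. 215. 206.]
[381. 108.] 222 top 0.0243 mean [ 0.8328 -0.105 ] circ [ 0.8334 -0.1051  0.0257] [210. 216. 215.]
[419. 118.] 95 top 0.0236 mean [ 0.8114 -0.1838] circ [ 0.8115 -0.1815  0.0313] [230. 189. 130.]
[628. 166.] 1281 top 0.0709 mean [ 0.7039 -0.577 ] circ [ 0.7016 -0.5958  0.0542] [228. 226. 218.]
[412. 155.] 222 top 0.0403 mean [ 0.7297 -0.1695] circ [ 0.7274 -0.1665  0.0248] [37. 28. 23.]
[ 22. 188.] 1321 top 0.0967 mean [0.6508 0.6   ] circ [0.6603 0.6247 0.0652] [144. 142. 135.]
[  5. 174.] 461 top 0.0989 mean [0.674  0.6203] circ [0.6641 0.6298 0.0474] [242. 241. 236.]
[355. 171.] 503 top 0.0574 mean [ 0.688  -0.0478] circ [ 0.6883 -0.0484  0.0313] [29. 26. 25.]
[296. 183.] 376 top 0.037 mean [0.6688 0.0694] circ [0
[... 232 characters left out ...]
0. 234.] 458 top 0.0588 mean [ 0.5623 -0.119 ] circ [ 0.5631 -0.1193  0.022 ] [ 47. 103. 217.]
[301. 298.] 345 top 0.0829 mean [0.4341 0.0479] circ [0.4347 0.0482 0.0299] [228. 226. 218.]
[407. 293.] 158 top 0.0411 mean [ 0.4478 -0.1481] circ [ 0.4479 -0.1478  0.0222] [42. 32. 28.]
[357. 301.] 430 top 0.0584 mean [ 0.4325 -0.0537] circ [ 0.4328 -0.0536  0.0219] [ 75. 192. 103.]
gw [177.5 243.4] 1226 [0.5467 0.3072 0.0152] zmed 0.0135
gb [167.5 292.4] 680 [0.448  0.3215 0.0151] zmed 0.0135
ww [489.8 235.5] 1334 [ 0.5657 -0.3198  0.0164] zmed 0.0133
wr [459.9 279.5] 655 [ 0.4775 -0.2575  0.0164] zmed 0.0132
wy [498.8 283.6] 1491 [ 0.4701 -0.3334  0.0157] zmed 0.0128
table 0.0005764959179440643
```

View pics/crop0.png

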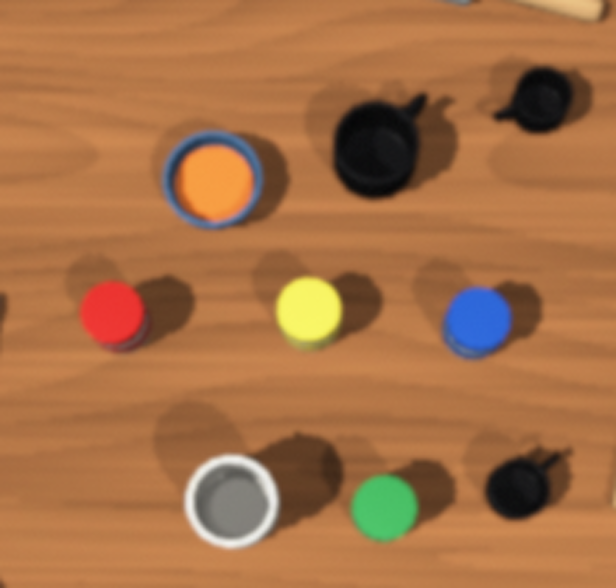

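```bash
cat > go.py <<'E'
import sys,numpy as np
from h import ctrl
from scipy.spatial.transform import Rotation as R
# usage: go.py x y z yaw(deg of tool y in world); prints the shift in tool axes (cm) and twist
s=ctrl.get_state();r=R.from_quat(s["tcp_rot"]);a=[float(v) for v in sys.argv[1:]]
ty=r.as_matrix()[:,1];yaw=np.degrees(np.arctan2(ty[1],ty[0]))
print("t",s["time"],"pos",s["eef_pos"].round(4),"yaw",yaw.round(2),"open",round(s["opening"],3),"ff",round(s["finger_force"],1))
if a: print("dxyz cm",(r.inv().apply(np.array(a[:3])-s["eef_pos"])*100).round(2),"twist",round(-((a[3]-yaw+90)%180-90),2))
E
python3 go.py .5655 .1356 .13 90
```

```text
t 0.1 pos [0.2196 0.6377 0.2301] yaw 70.99 open 0.998 ff 0.0
dxyz cm [-49.06 -36.18  10.07] twist -19.01
```

```bash
python3 -m pendant '[{"dx":-49.1,"dy":-36.2,"dz":6,"twist":-18.9},{"dx":-49.1,"dy":-36.2,"dz":6,"twist":-18.9},{"dx":-49.1,"dy":-36.2,"dz":6,"twist":-18.9},{"dx":-49.1,"dy":-36.2,"dz":6,"twist":-18.9},{"dx":-49.1,"dy":-36.2,"dz":6,"twist":-18.9},{"dx":-49.1,"dy":-36.2,"dz":6,"twist":-18.9},{"dx":-49.1,"dy":-36.2,"dz":6,"twist":-18.9},{"dx":-49.1,"dy":-36.2,"dz":6,"twist":-18.9},{"dx":-49.1,"dy":-36.2,"dz":6,"twist":-18.9},{"dx":-49.1,"dy":-36.2,"dz":6,"twist":-18.9}]' 100 30; python3 go.py .5655 .1356 .016 90
python3 - <<'E'
from h import *
d=snap("scene");cv2.imwrite("pics/s1.png",cv2.resize(d["img"][100:340,240:520,::-1],None,fx=2.5,fy=2.5))
E
```

```text
time: 1.35
eef_pos: [0.5668, 0.1337, 0.1707]
tcp_rot: [0.002, 1.0, -0.0, -0.0]
contact_force: [0.0, 0.1, 0.1]
opening: 1.002
finger_force: 0.0
t 1.35 pos [0.5668 0.1337 0.1707] yaw 89.82 open 1.002 ff 0.0
dxyz cm [ 0.12  0.19 15.47] twist -0.18
```

View pics/s1.png

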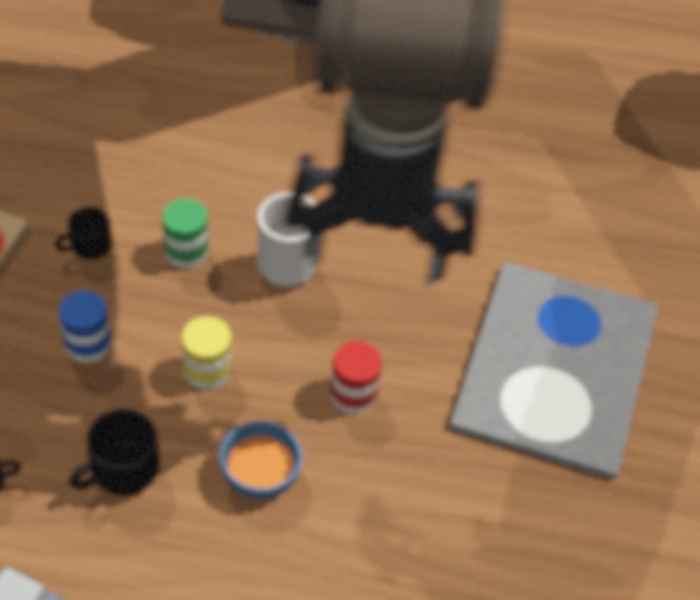

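The picture shows the open gripper hanging over the red jar at (357,375), with its fingertips near (295,215) and (435,270), aligned as expected.

```bash
python3 -m pendant '[{"dz":5},{"dz":10},{"dz":13},{"dz":15.2},{"dz":15.2},{"dz":15.2}]' 100 30; python3 -m pendant '[{"dz":0},{"dz":0},{"dz":0},{"dz":0},{"dz":0},{"dz":0},{"dz":0},{"dz":0}]' 20 30; python3 go.py .4775 -.2575 .15 90
```

```text
t 1.4 pos [0.5696 0.1293 0.1702] yaw 89.64 open 1.0 ff 0.0
dxyz cm [  8.97 -38.73   2.14] twist -0.36$[0]: bad value
$[0]: bad value
```

```bash
python3 -m pendant '[{"dx":0,"dy":0,"dz":0,"twist":0},{"dx":0,"dy":0,"dz":0,"twist":0},{"dx":0,"dy":0,"dz":0,"twist":0}]' 100 30; python3 go.py .5655 .1356 .016 90
```

```text
time: 1.78
eef_pos: [0.5654, 0.1373, 0.1714]
tcp_rot: [0.0, 1.0, 0.0, -0.0]
contact_force: [0.6, 0.6, 0.3]
opening: 1.0
finger_force: 0.0
t 1.775 pos [0.5654 0.1373 0.1714] yaw 90.0 open 1.0 ff 0.0
dxyz cm [-1.000e-02 -1.700e-01  1.554e+01] twist -0.0
```

```bash
python3 -m pendant '[{"dx":0,"dy":0,"dz":5,"twist":0},{"dx":0,"dy":0,"dz":9,"twist":0},{"dx":0,"dy":0,"dz":12.5,"twist":0},{"dx":0,"dy":0,"dz":15.2,"twist":0},{"dx":0,"dy":0,"dz":15.2,"twist":0},{"dx":0,"dy":0,"dz":15.2,"twist":0},{"dx":0,"dy":0,"dz":15.2,"twist":0}]'; python3 -m pendant '[{"dx":0,"dy":0,"dz":0,"twist":0},{"dx":0,"dy":0,"dz":0,"twist":0},{"dx":0,"dy":0,"dz":0,"twist":0},{"dx":0,"dy":0,"dz":0,"twist":0},{"dx":0,"dy":0,"dz":0,"twist":0},{"dx":0,"dy":0,"dz":0,"twist":0},{"dx":0,"dy":0,"dz":0,"twist":0},{"dx":0,"dy":0,"dz":0,"twist":0}]' 20 30; python3 go.py .4775 -.2575 .15 90
```

```text
time: 2.65
eef_pos: [0.5675, 0.1364, 0.0213]
tcp_rot: [0.001, 1.0, 0.0, 0.002]
contact_force: [0.4, -0.3, -0.9]
opening: 1.001
finger_force: 0.0
time: 3.65
eef_pos: [0.5666, 0.136, 0.0199]
tcp_rot: [0.001, 1.0, 0.0, 0.0]
contact_force: [-0.4, -0.3, 5.5]
opening: 0.502
finger_force: 30.9
t 3.65 pos [0.5666 0.136  0.0199] yaw 89.89 open 0.502 ff 30.9
dxyz cm [  8.82 -39.37 -13.01] twist -0.11
```

```bash
python3 -m pendant '[{"dx":0,"dy":0,"dz":-3,"twist":0},{"dx":0,"dy":0,"dz":-8,"twist":0},{"dx":0,"dy":0,"dz":-12,"twist":0},{"dx":1,"dy":-4,"dz":-13,"twist":0},{"dx":2.2,"dy":-9.5,"dz":-13,"twist":0},{"dx":3.5,"dy":-15,"dz":-13,"twist":0},{"dx":4.7,"dy":-20.5,"dz":-13,"twist":0},{"dx":5.9,"dy":-26,"dz":-13,"twist":0},{"dx":7,"dy":-31,"dz":-13,"twist":0},{"dx":7.9,"dy":-35,"dz":-13,"twist":0}]'; python3 -m pendant '[{"dx":0.9,"dy":-4.3,"dz":0,"twist":0},{"dx":0.9,"dy":-4.3,"dz":0,"twist":0},{"dx":0.9,"dy":-4.3,"dz":0,"twist":0},{"dx":0.9,"dy":-4.3,"dz":0,"twist":0}]';python3 go.py .4785 -.2572 .032 90
```

```text
time: 4.9
eef_pos: [0.4851, -0.2154, 0.1482]
tcp_rot: [0.002, 1.0, 0.0, -0.001]
contact_force: [0.1, 0.8, -1.0]
opening: 0.506
finger_force: 30.9
time: 5.4
eef_pos: [0.4773, -0.2556, 0.1487]
tcp_rot: [0.0, 1.0, 0.0, -0.0]
contact_force: [-0.6, -0.1, -1.5]
opening: 0.504
finger_force: 31.0
t 5.4 pos [ 0.4773 -0.2556  0.1487] yaw 89.97 open 0.504 ff 31.0
dxyz cm [-0.13 -0.17 11.67] twist -0.03
```

```bash
python3 -m pendant '[{"dx":-0.1,"dy":-0.1,"dz":4,"twist":0},{"dx":-0.1,"dy":-0.1,"dz":8,"twist":0},{"dx":-0.1,"dy":-0.1,"dz":10.5,"twist":0},{"dx":-0.1,"dy":-0.1,"dz":11.2,"twist":0},{"dx":-0.1,"dy":-0.1,"dz":11.5,"twist":0},{"dx":-0.1,"dy":-0.1,"dz":11.6,"twist":0},{"dx":-0.1,"dy":-0.1,"dz":11.7,"twist":0},{"dx":-0.1,"dy":-0.1,"dz":11.7,"twist":0}]';python3 go.py .4785 -.2572 .032 90
```

```text
time: 6.4
eef_pos: [0.4787, -0.2581, 0.033]
tcp_rot: [0.001, 1.0, -0.0, 0.0]
contact_force: [0.1, -0.3, -2.3]
opening: 0.503
finger_force: 31.0
t 6.4 pos [ 0.4787 -0.2581  0.033 ] yaw 89.89 open 0.503 ff 31.0
dxyz cm [0.02 0.09 0.1 ] twist -0.11
```

```bash
python3 -m pendant '[{"dx":0,"dy":0,"dz":0.1,"twist":0},{"dx":0,"dy":0,"dz":0.1,"twist":0}]'; python3 -m pendant '[{"dx":0,"dy":0,"dz":0,"twist":0},{"dx":0,"dy":0,"dz":0,"twist":0},{"dx":0,"dy":0,"dz":0,"twist":0},{"dx":0,"dy":0,"dz":-2,"twist":0},{"dx":0,"dy":0,"dz":-6,"twist":0},{"dx":0,"dy":0,"dz":-11,"twist":0},{"dx":0,"dy":0,"dz":-14,"twist":0}]' 78; python3 go.py .5684 -.0014 .1 90
```

```text
time: 6.65
eef_pos: [0.4786, -0.2581, 0.032]
tcp_rot: [0.001, 1.0, -0.0, 0.0]
contact_force: [-0.3, 0.2, 2.4]
opening: 0.506
finger_force: 31.2
time: 7.52
eef_pos: [0.4792, -0.2585, 0.1742]
tcp_rot: [0.001, 1.0, -0.001, 0.001]
contact_force: [-0.5, 0.0, 0.0]
opening: 0.779
finger_force: 0.0
t 7.525 pos [ 0.4792 -0.2585  0.1742] yaw 89.89 open 0.779 ff 0.0
dxyz cm [-8.85 25.74  7.39] twist -0.11
```

```bash
python3 -m pendant '[{"dx":-1.5,"dy":4,"dz":0,"twist":0},{"dx":-3.4,"dy":9.8,"dz":0,"twist":0},{"dx":-5.3,"dy":15.5,"dz":0,"twist":0},{"dx":-7.2,"dy":21,"dz":0,"twist":0},{"dx":-8.4,"dy":24.5,"dz":0,"twist":0},{"dx":-8.9,"dy":25.7,"dz":0,"twist":0},{"dx":-8.9,"dy":25.7,"dz":0,"twist":0},{"dx":-8.9,"dy":25.7,"dz":0,"twist":0},{"dx":-8.9,"dy":25.7,"dz":3,"twist":0},{"dx":-8.9,"dy":25.7,"dz":7,"twist":0}]'; python3 go.py .5684 -.0014 .0195 90
```

```text
time: 8.78
eef_pos: [0.569, -0.0028, 0.1021]
tcp_rot: [0.002, 1.0, -0.0, 0.002]
contact_force: [0.3, 0.4, -0.3]
opening: 0.777
finger_force: 0.0
t 8.775 pos [ 0.569  -0.0028  0.1021] yaw 89.77 open 0.777 ff 0.0
dxyz cm [0.09 0.15 8.26] twist -0.23
```

```bash
python3 -m pendant '[{"dx":0,"dy":0.1,"dz":3.5,"twist":0},{"dx":0,"dy":0.1,"dz":6.5,"twist":0},{"dx":0,"dy":0.1,"dz":8.2,"twist":0},{"dx":0,"dy":0.1,"dz":8.2,"twist":0},{"dx":0,"dy":0.1,"dz":8.2,"twist":0}]'; python3 -m pendant '[{"dx":0,"dy":0,"dz":0,"twist":0},{"dx":0,"dy":0,"dz":0,"twist":0},{"dx":0,"dy":0,"dz":0,"twist":0},{"dx":0,"dy":0,"dz":0,"twist":0},{"dx":0,"dy":0,"dz":0,"twist":0},{"dx":0,"dy":0,"dz":0,"twist":0}]' 20 30; python3 go.py .4605 -.3395 .15 90
```

```text
time: 9.4
eef_pos: [0.569, -0.0006, 0.0207]
tcp_rot: [0.001, 1.0, -0.0, 0.001]
contact_force: [-1.1, -0.3, 0.7]
opening: 0.78
finger_force: 0.0
time: 10.15
eef_pos: [0.5692, -0.0003, 0.021]
tcp_rot: [0.001, 1.0, -0.0, 0.001]
contact_force: [-0.2, -0.9, 6.6]
opening: 0.505
finger_force: 31.1
t 10.15 pos [ 5.692e-01 -3.000e-04  2.100e-02] yaw 89.91 open 0.505 ff 31.1
dxyz cm [ 10.78 -33.95 -12.9 ] twist -0.09
```

```bash
python3 -m pendant '[{"dx":0,"dy":0,"dz":-3,"twist":0},{"dx":0,"dy":0,"dz":-8,"twist":0},{"dx":0,"dy":0,"dz":-12,"twist":0},{"dx":1.2,"dy":-4,"dz":-13,"twist":0},{"dx":3,"dy":-9.5,"dz":-13,"twist":0},{"dx":4.8,"dy":-15,"dz":-13,"twist":0},{"dx":6.5,"dy":-20.5,"dz":-13,"twist":0},{"dx":8.2,"dy":-26,"dz":-13,"twist":0},{"dx":9.7,"dy":-30.5,"dz":-13,"twist":0},{"dx":10.7,"dy":-33.4,"dz":-13,"twist":0}]'; python3 -m pendant '[{"dx":0.2,"dy":-0.5,"dz":0,"twist":0},{"dx":0.2,"dy":-0.5,"dz":0,"twist":0},{"dx":0.2,"dy":-0.5,"dz":0,"twist":0},{"dx":0.2,"dy":-0.5,"dz":4,"twist":0},{"dx":0.2,"dy":-0.5,"dz":8,"twist":0},{"dx":0.2,"dy":-0.5,"dz":10,"twist":0},{"dx":0.2,"dy":-0.5,"dz":11,"twist":0},{"dx":0.2,"dy":-0.5,"dz":11.4,"twist":0},{"dx":0.2,"dy":-0.5,"dz":11.4,"twist":0}]';python3 go.py .460 -.339 .033 90
```

```text
time: 11.4
eef_pos: [0.4589, -0.3354, 0.1486]
tcp_rot: [0.002, 1.0, 0.0, -0.0]
contact_force: [0.8, -0.4, -1.5]
opening: 0.503
finger_force: 31.1
time: 12.52
eef_pos: [0.4589, -0.3394, 0.0363]
tcp_rot: [0.001, 1.0, -0.001, 0.001]
contact_force: [0.0, 0.5, -1.0]
opening: 0.51
finger_force: 31.1
t 12.525 pos [ 0.4589 -0.3394  0.0363] yaw 89.89 open 0.51 ff 31.1
dxyz cm [-0.11  0.04  0.33] twist -0.11
```

Then release, rise and go on towards the blue jar.

```bash
python3 -m pendant '[{"dx":0,"dy":0,"dz":0.2,"twist":0},{"dx":0,"dy":0,"dz":0.35,"twist":0},{"dx":0,"dy":0,"dz":0.35,"twist":0}]'; python3 -m pendant '[{"dx":0,"dy":0,"dz":0,"twist":0},{"dx":0,"dy":0,"dz":0,"twist":0},{"dx":0,"dy":0,"dz":0,"twist":0},{"dx":0,"dy":0,"dz":-2,"twist":0},{"dx":0,"dy":0,"dz":-6,"twist":0},{"dx":0,"dy":0,"dz":-11,"twist":0},{"dx":0,"dy":0,"dz":-14,"twist":0}]' 75; python3 go.py .563 -.1192 .1 90
```

```text
time: 12.9
eef_pos: [0.4586, -0.3394, 0.033]
tcp_rot: [0.001, 1.0, -0.0, 0.0]
contact_force: [-1.0, 0.7, 4.3]
opening: 0.503
finger_force: 31.4
time: 13.78
eef_pos: [0.4593, -0.3398, 0.1766]
tcp_rot: [0.001, 1.0, -0.002, 0.002]
contact_force: [0.2, 0.5, -0.4]
opening: 0.75
finger_force: 0.0
t 13.775 pos [ 0.4593 -0.3398  0.1766] yaw 89.89 open 0.75 ff 0.0
dxyz cm [-10.3   22.12   7.61] twist -0.11
```

```bash
python3 -m pendant '[{"dx":-2,"dy":4.3,"dz":0,"twist":0},{"dx":-4.5,"dy":9.5,"dz":0,"twist":0},{"dx":-7,"dy":15,"dz":0,"twist":0},{"dx":-9.3,"dy":20,"dz":0,"twist":0},{"dx":-10.4,"dy":22,"dz":0,"twist":0},{"dx":-10.4,"dy":22.1,"dz":0,"twist":0},{"dx":-10.4,"dy":22.1,"dz":0,"twist":0},{"dx":-10.4,"dy":22.1,"dz":2.5,"twist":0},{"dx":-10.4,"dy":22.1,"dz":7,"twist":0},{"dx":-10.4,"dy":22.1,"dz":7,"twist":0}]' 100; python3 go.py .563 -.1192 .0205 90
```

```text
time: 15.02
eef_pos: [0.5592, -0.1182, 0.0981]
tcp_rot: [0.002, 1.0, 0.002, -0.004]
contact_force: [-0.5, 1.2, 0.4]
opening: 0.997
finger_force: 0.0
t 15.025 pos [ 0.5592 -0.1182  0.0981] yaw 89.77 open 0.997 ff 0.0
dxyz cm [-0.44 -0.13  7.76] twist -0.23
```

```bash
python3 -m pendant '[{"dx":-0.1,"dy":-0.1,"dz":3.5,"twist":0},{"dx":-0.1,"dy":-0.1,"dz":6.5,"twist":0},{"dx":-0.1,"dy":-0.1,"dz":8,"twist":0},{"dx":-0.1,"dy":-0.1,"dz":8,"twist":0},{"dx":-0.1,"dy":-0.1,"dz":8,"twist":0}]'; python3 -m pendant '[{"dx":0,"dy":0,"dz":0,"twist":0},{"dx":0,"dy":0,"dz":0,"twist":0},{"dx":0,"dy":0,"dz":0,"twist":0},{"dx":0,"dy":0,"dz":0,"twist":0},{"dx":0,"dy":0,"dz":0,"twist":0},{"dx":0,"dy":0,"dz":0,"twist":0},{"dx":0,"dy":0,"dz":0,"twist":0}]' 20 30; python3 go.py .448 .3215 .15 90
```

```text
time: 15.65
eef_pos: [0.5649, -0.1197, 0.0237]
tcp_rot: [0.001, 1.0, -0.001, 0.001]
contact_force: [0.3, 0.3, 0.4]
opening: 0.998
finger_force: 0.0
time: 16.52
eef_pos: [0.5643, -0.1193, 0.0227]
tcp_rot: [0.001, 1.0, -0.0, 0.001]
contact_force: [-0.6, -1.1, 5.3]
opening: 0.507
finger_force: 31.0
t 16.525 pos [ 0.5643 -0.1193  0.0227] yaw 89.9 open 0.507 ff 31.0
dxyz cm [ 11.69  44.05 -12.77] twist -0.1
```

```bash
python3 -m pendant '[{"dx":0,"dy":0,"dz":-3,"twist":0},{"dx":0,"dy":0,"dz":-8,"twist":0},{"dx":0,"dy":0,"dz":-12,"twist":0},{"dx":1,"dy":4,"dz":-13,"twist":0},{"dx":2.5,"dy":9.5,"dz":-13,"twist":0},{"dx":3.9,"dy":15,"dz":-13,"twist":0},{"dx":5.3,"dy":20.5,"dz":-13,"twist":0},{"dx":6.8,"dy":26,"dz":-13,"twist":0},{"dx":8.2,"dy":31.5,"dz":-13,"twist":0},{"dx":9.6,"dy":37,"dz":-13,"twist":0}]'; python3 -m pendant '[{"dx":1.3,"dy":5,"dz":0,"twist":0},{"dx":1.9,"dy":7,"dz":0,"twist":0},{"dx":1.9,"dy":7.1,"dz":0,"twist":0},{"dx":1.9,"dy":7.1,"dz":0,"twist":0},{"dx":1.9,"dy":7.1,"dz":4,"twist":0},{"dx":1.9,"dy":7.1,"dz":8,"twist":0},{"dx":1.9,"dy":7.1,"dz":10,"twist":0},{"dx":1.9,"dy":7.1,"dz":11,"twist":0},{"dx":1.9,"dy":7.1,"dz":11.4,"twist":0},{"dx":1.9,"dy":7.1,"dz":11.4,"twist":0}]';python3 go.py .449 .3215 .0347 90
```

```text
time: 17.77
eef_pos: [0.4669, 0.2527, 0.1508]
tcp_rot: [0.001, 1.0, -0.0, -0.001]
contact_force: [0.7, -1.1, -0.7]
opening: 0.509
finger_force: 31.0
time: 19.02
eef_pos: [0.4502, 0.3222, 0.0385]
tcp_rot: [0.001, 1.0, 0.0, 0.001]
contact_force: [-0.5, -0.8, -1.2]
opening: 0.506
finger_force: 31.1
t 19.025 pos [0.4502 0.3222 0.0385] yaw 89.86 open 0.506 ff 31.1
dxyz cm [ 0.12 -0.07  0.38] twist -0.14
```

```bash
python3 -m pendant '[{"dx":0.1,"dy":-0.1,"dz":0.2,"twist":0},{"dx":0.1,"dy":-0.1,"dz":0.35,"twist":0},{"dx":0.1,"dy":-0.1,"dz":0.4,"twist":0},{"dx":0.1,"dy":-0.1,"dz":0.4,"twist":0}]'; python3 -m pendant '[{"dx":0,"dy":0,"dz":0,"twist":0},{"dx":0,"dy":0,"dz":0,"twist":0},{"dx":0,"dy":0,"dz":0,"twist":0},{"dx":0,"dy":0,"dz":-2,"twist":0},{"dx":0,"dy":0,"dz":-6,"twist":0},{"dx":0,"dy":0,"dz":-11,"twist":0},{"dx":0,"dy":0,"dz":-14,"twist":0}]' 90; python3 go.py .4347 .0482 .17 90
```

```text
time: 19.52
eef_pos: [0.4488, 0.3214, 0.0346]
tcp_rot: [0.001, 1.0, 0.0, 0.0]
contact_force: [-0.7, -1.1, 4.5]
opening: 0.507
finger_force: 31.5
time: 20.4
eef_pos: [0.4494, 0.3217, 0.1767]
tcp_rot: [0.001, 1.0, 0.001, 0.002]
contact_force: [0.4, 0.2, -0.2]
opening: 0.904
finger_force: 0.0
t 20.4 pos [0.4494 0.3217 0.1767] yaw 89.89 open 0.904 ff 0.0
dxyz cm [  1.42 -27.35   0.62] twist -0.11
```

```bash
python3 -m pendant '[{"dx":0.2,"dy":-4,"dz":0,"twist":0},{"dx":0.5,"dy":-9.5,"dz":0,"twist":0},{"dx":0.8,"dy":-15,"dz":0,"twist":0},{"dx":1.1,"dy":-20.5,"dz":0,"twist":0},{"dx":1.4,"dy":-25,"dz":0,"twist":0},{"dx":1.4,"dy":-27,"dz":0,"twist":0},{"dx":1.4,"dy":-27.3,"dz":0,"twist":0},{"dx":1.4,"dy":-27.3,"dz":0,"twist":0},{"dx":1.4,"dy":-27.3,"dz":0,"twist":0},{"dx":1.4,"dy":-27.3,"dz":3,"twist":0}]' 97; python3 go.py .4347 .0482 .035 90
```

```text
time: 21.65
eef_pos: [0.4362, 0.0489, 0.146]
tcp_rot: [0.0, 1.0, -0.0, 0.003]
contact_force: [-0.9, -0.7, -0.6]
opening: 0.968
finger_force: 0.0
t 21.65 pos [0.4362 0.0489 0.146 ] yaw 89.98 open 0.968 ff 0.0
dxyz cm [ 0.23 -0.06 11.1 ] twist -0.02
```

```bash
python3 -m pendant '[{"dx":0,"dy":0,"dz":3.5,"twist":0},{"dx":0,"dy":0,"dz":7,"twist":0},{"dx":0,"dy":0,"dz":9.5,"twist":0},{"dx":0,"dy":0,"dz":11,"twist":0},{"dx":0,"dy":0,"dz":11,"twist":0},{"dx":0,"dy":0,"dz":11,"twist":0}]'; python3 -m pendant '[{"dx":0,"dy":0,"dz":0,"twist":0},{"dx":0,"dy":0,"dz":0,"twist":0},{"dx":0,"dy":0,"dz":0,"twist":0},{"dx":0,"dy":0,"dz":0,"twist":0},{"dx":0,"dy":0,"dz":0,"twist":0},{"dx":0,"dy":0,"dz":0,"twist":0},{"dx":0,"dy":0,"dz":0,"twist":0}]' 30 30; python3 go.py .5657 -.3198 .15 90
```

```text
time: 22.4
eef_pos: [0.4349, 0.0484, 0.0348]
tcp_rot: [0.001, 1.0, -0.0, 0.001]
contact_force: [-1.3, -0.0, 0.7]
opening: 0.966
finger_force: 0.0
time: 23.28
eef_pos: [0.435, 0.0481, 0.0351]
tcp_rot: [0.001, 1.0, -0.0, 0.001]
contact_force: [-1.6, -0.6, 6.4]
opening: 0.696
finger_force: 32.3
t 23.275 pos [0.435  0.0481 0.0351] yaw 89.89 open 0.696 ff 32.3
dxyz cm [-13.16 -36.76 -11.46] twist -0.11
```

```bash
python3 -m pendant '[{"dx":0,"dy":0,"dz":-3,"twist":0},{"dx":0,"dy":0,"dz":-8,"twist":0},{"dx":0,"dy":0,"dz":-12,"twist":0},{"dx":-1.2,"dy":-3.5,"dz":-13,"twist":0},{"dx":-3,"dy":-8.5,"dz":-13,"twist":0},{"dx":-5,"dy":-14,"dz":-13,"twist":0},{"dx":-7,"dy":-19.5,"dz":-13,"twist":0},{"dx":-9,"dy":-25,"dz":-13,"twist":0},{"dx":-11,"dy":-30.5,"dz":-13,"twist":0},{"dx":-12.6,"dy":-35,"dz":-13,"twist":0}]'; python3 -m pendant '[{"dx":-0.5,"dy":-1.8,"dz":0,"twist":0},{"dx":-0.5,"dy":-1.8,"dz":0,"twist":0},{"dx":-0.5,"dy":-1.8,"dz":0,"twist":0},{"dx":-0.5,"dy":-1.8,"dz":4,"twist":0},{"dx":-0.5,"dy":-1.8,"dz":8,"twist":0},{"dx":-0.5,"dy":-1.8,"dz":10,"twist":0},{"dx":-0.5,"dy":-1.8,"dz":11,"twist":0},{"dx":-0.5,"dy":-1.8,"dz":11.4,"twist":0},{"dx":-0.5,"dy":-1.8,"dz":11.4,"twist":0}]';python3 go.py .5657 -.3198 .0471 90
```

```text
time: 24.52
eef_pos: [0.5593, -0.3041, 0.163]
tcp_rot: [0.002, 1.0, 0.0, -0.0]
contact_force: [1.3, -0.7, -0.2]
opening: 0.694
finger_force: 33.1
time: 25.65
eef_pos: [0.565, -0.3205, 0.0511]
tcp_rot: [0.001, 1.0, -0.001, 0.001]
contact_force: [0.9, -0.8, -1.0]
opening: 0.699
finger_force: 33.2
t 25.65 pos [ 0.565  -0.3205  0.0511] yaw 89.9 open 0.699 ff 33.2
dxyz cm [-0.07  0.07  0.4 ] twist -0.1
```

```bash
python3 -m pendant '[{"dx":0,"dy":0,"dz":0.2,"twist":0},{"dx":0,"dy":0,"dz":0.35,"twist":0},{"dx":0,"dy":0,"dz":0.42,"twist":0},{"dx":0,"dy":0,"dz":0.42,"twist":0}]'; python3 -m pendant '[{"dx":0,"dy":0,"dz":0,"twist":0},{"dx":0,"dy":0,"dz":0,"twist":0},{"dx":0,"dy":0,"dz":0,"twist":0},{"dx":0,"dy":0,"dz":-2,"twist":0},{"dx":0,"dy":0,"dz":-6,"twist":0},{"dx":0,"dy":0,"dz":-11,"twist":0},{"dx":0,"dy":0,"dz":-14,"twist":0}]' 100; python3 go.py .6883 -.0484 .17 45
python3 - <<'E'
from h import *
z=np.load("top0.npz");w=z["w"];m=np.zeros((480,640),bool);m[145:205,325:390]=1
m&=(z["img"].max(2)<60)&(w[...,2]>.015)
p=w[m][:,:2]-[.6883,-.0484];r=np.hypot(*p.T);q=p[(r>.036)&(r<.062)]
print(len(q),np.degrees(np.arctan2(*q.mean(0)[::-1])),r.max())
E
```

```text
time: 26.15
eef_pos: [0.5647, -0.3204, 0.0472]
tcp_rot: [0.001, 1.0, -0.0, 0.0]
contact_force: [-1.6, 1.0, 5.0]
opening: 0.691
finger_force: 33.4
time: 27.02
eef_pos: [0.5655, -0.3209, 0.1908]
tcp_rot: [0.001, 1.0, -0.002, 0.002]
contact_force: [0.7, -0.1, -0.2]
opening: 1.003
finger_force: 0.0
t 27.025 pos [ 0.5655 -0.3209  0.1908] yaw 89.9 open 1.003 ff 0.0
dxyz cm [-12.22  27.28   2.04] twist 44.9
30 -43.006501252182666 0.3062714722188611
```

```bash
python3 -m pendant '[{"dx":-1.5,"dy":3.5,"dz":0,"twist":6},{"dx":-3.8,"dy":8.5,"dz":0,"twist":14},{"dx":-6.2,"dy":13.8,"dz":0,"twist":23},{"dx":-8.6,"dy":19,"dz":0,"twist":32},{"dx":-10.8,"dy":24,"dz":0,"twist":40},{"dx":-12.2,"dy":27.2,"dz":0,"twist":44},{"dx":-12.2,"dy":27.3,"dz":0,"twist":44},{"dx":-12.2,"dy":27.3,"dz":0,"twist":44},{"dx":-12.2,"dy":27.3,"dz":3,"twist":44},{"dx":-12.2,"dy":27.3,"dz":7,"twist":44}]'; python3 go.py .6883 -.0484 .022 46
python3 - <<'E'
from h import *
for n in("top","scene"):
    d=snap(n);save(d,f"pics/{n}2.png")
E
```

```text
time: 28.28
eef_pos: [0.6877, -0.0494, 0.1173]
tcp_rot: [0.376, 0.927, 0.0, 0.002]
contact_force: [-0.1, 0.7, -0.0]
opening: 1.001
finger_force: 0.0
t 28.275 pos [ 0.6877 -0.0494  0.1173] yaw 45.8 open 1.001 ff 0.0
dxyz cm [0.07 0.09 9.53] twist -0.2
```

View pics/scene2.png

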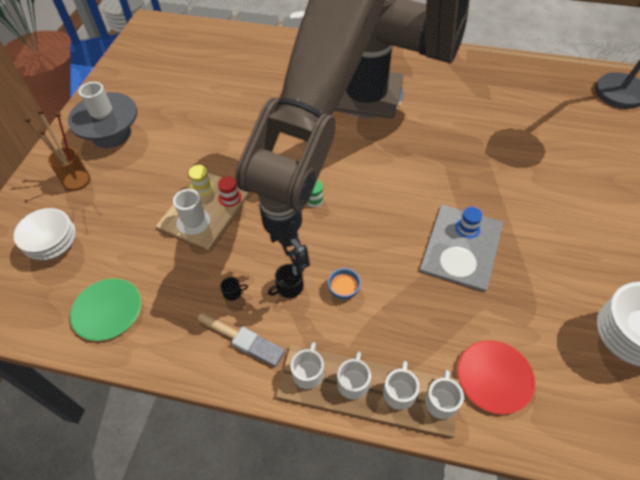

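The four placed pieces stand on their spots: blue jar (470,222), tumbler (190,210), yellow (200,178) and red (229,190). The gripper is above the mug at (289,281). I go down and grip.

```bash
python3 -m pendant '[{"dx":0,"dy":0,"dz":3,"twist":0},{"dx":0,"dy":0,"dz":6,"twist":0},{"dx":0,"dy":0,"dz":8.2,"twist":0},{"dx":0,"dy":0,"dz":9.3,"twist":0},{"dx":0,"dy":0,"dz":9.3,"twist":0},{"dx":0,"dy":0,"dz":9.3,"twist":0}]'; python3 -m pendant '[{"dx":0,"dy":0,"dz":0,"twist":0},{"dx":0,"dy":0,"dz":0,"twist":0},{"dx":0,"dy":0,"dz":0,"twist":0},{"dx":0,"dy":0,"dz":0,"twist":0},{"dx":0,"dy":0,"dz":0,"twist":0},{"dx":0,"dy":0,"dz":0,"twist":0},{"dx":0,"dy":0,"dz":0,"twist":0}]' 30 30; python3 go.py .5467 .3072 .15 46
```

```text
time: 29.12
eef_pos: [0.6878, -0.0475, 0.0241]
tcp_rot: [0.376, 0.927, 0.0, 0.001]
contact_force: [-0.3, -0.5, 0.6]
opening: 1.002
finger_force: 0.0
time: 30.0
eef_pos: [0.6878, -0.0473, 0.0241]
tcp_rot: [0.375, 0.927, 0.0, 0.001]
contact_force: [-0.4, 1.0, 6.1]
opening: 0.707
finger_force: 33.6
t 30.0 pos [ 0.6878 -0.0473  0.0241] yaw 45.9 open 0.707 ff 33.6
dxyz cm [ 34.78  15.66 -12.64] twist -0.1
```

```bash
python3 -m pendant '[{"dx":0,"dy":0,"dz":-3,"twist":0},{"dx":0,"dy":0,"dz":-8,"twist":0},{"dx":0,"dy":0,"dz":-12,"twist":0},{"dx":3.6,"dy":1.6,"dz":-13,"twist":0},{"dx":8.6,"dy":3.9,"dz":-13,"twist":0},{"dx":13.6,"dy":6.1,"dz":-13,"twist":0},{"dx":18.6,"dy":8.4,"dz":-13,"twist":0},{"dx":23.6,"dy":10.6,"dz":-13,"twist":0},{"dx":28.6,"dy":12.9,"dz":-13,"twist":0},{"dx":33,"dy":14.8,"dz":-13,"twist":0}]'; python3 -m pendant '[{"dx":1.8,"dy":0.8,"dz":0,"twist":0},{"dx":1.8,"dy":0.8,"dz":0,"twist":0},{"dx":1.8,"dy":0.8,"dz":0,"twist":0},{"dx":1.8,"dy":0.8,"dz":4,"twist":0},{"dx":1.8,"dy":0.8,"dz":8,"twist":0},{"dx":1.8,"dy":0.8,"dz":10,"twist":0},{"dx":1.8,"dy":0.8,"dz":11,"twist":0},{"dx":1.8,"dy":0.8,"dz":11.4,"twist":0},{"dx":1.8,"dy":0.8,"dz":11.4,"twist":0}]';python3 go.py .5467 .3072 .0361 46
```

```text
time: 31.25
eef_pos: [0.551, 0.2902, 0.1512]
tcp_rot: [0.375, 0.927, -0.001, -0.001]
contact_force: [0.3, 0.0, -0.8]
opening: 0.705
finger_force: 33.1
time: 32.38
eef_pos: [0.5464, 0.3072, 0.0398]
tcp_rot: [0.376, 0.927, 0.001, 0.001]
contact_force: [-0.1, -1.2, -1.4]
opening: 0.705
finger_force: 33.0
t 32.375 pos [0.5464 0.3072 0.0398] yaw 45.88 open 0.705 ff 33.0
dxyz cm [-0.02  0.02  0.37] twist -0.12
```

```bash
python3 -m pendant '[{"dx":0,"dy":0,"dz":0.2,"twist":0},{"dx":0,"dy":0,"dz":0.35,"twist":0},{"dx":0,"dy":0,"dz":0.4,"twist":0},{"dx":0,"dy":0,"dz":0.4,"twist":0}]'; python3 -m pendant '[{"dx":0,"dy":0,"dz":0,"twist":0},{"dx":0,"dy":0,"dz":0,"twist":0},{"dx":0,"dy":0,"dz":0,"twist":0},{"dx":0,"dy":0,"dz":-2,"twist":0},{"dx":0,"dy":0,"dz":-6,"twist":0},{"dx":0,"dy":0,"dz":-11,"twist":0},{"dx":0,"dy":0,"dz":-16,"twist":0},{"dx":-5,"dy":-3,"dz":-18,"twist":0},{"dx":-10,"dy":-6,"dz":-18,"twist":0},{"dx":-13,"dy":-10,"dz":-18,"twist":0}]' 100
python3 -m pendant '[{"dx":-3,"dy":-3,"dz":0,"twist":0},{"dx":-3,"dy":-3,"dz":0,"twist":0},{"dx":-3,"dy":-3,"dz":0,"twist":0},{"dx":-3,"dy":-3,"dz":0,"twist":0}]'
python3 - <<'E'
from h import *
d=snap("top");save(d,"pics/top3.png");w=world(d);im=d["img"];H=w[...,2]
for n,(x,y) in dict(red=(.4775,-.2575),yellow=(.4595,-.3395),blue=(.448,.3215),tumbler=(.5657,-.3198),mug=(.5467,.3072),green=(.4328,-.0536),bowl=(.6674,.069)).items():
    m=(np.hypot(w[...,0]-x,w[...,1]-y)<.045)&(H>.03)&(H<.12)
    if m.sum()<20: print(n,"none");continue
    h=np.percentile(H[m],95);t=m&(H>h-.006)
    (cx,cy),r=cv2.minEnclosingCircle(w[t][:,:2].astype(np.float32));print(n,h.round(4),np.round([cx-x,cy-y,r],4))
E
```

```text
time: 32.88
eef_pos: [0.546, 0.3073, 0.0361]
tcp_rot: [0.375, 0.927, 0.0, 0.0]
contact_force: [-1.7, -1.1, 5.5]
opening: 0.71
finger_force: 33.7
time: 34.12
eef_pos: [0.5705, 0.1428, 0.2172]
tcp_rot: [0.376, 0.927, 0.001, 0.002]
contact_force: [0.0, -0.7, -0.7]
opening: 1.0
finger_force: 0.0
time: 34.62
eef_pos: [0.5699, 0.1034, 0.2151]
tcp_rot: [0.375, 0.927, 0.0, 0.0]
contact_force: [0.7, 0.3, -0.1]
opening: 0.999
finger_force: 0.0
red 0.0705 [0.0002 0.     0.022 ]
yellow 0.0703 [-0.0018  0.0011  0.0222]
blue 0.071 [0.0002 0.0001 0.0221]
tumbler 0.0938 [-0.0017 -0.0003  0.0303]
mug 0.0701 [-0.0001  0.0023  0.0299]
green 0.0589 [ 0.0001 -0.0002  0.0219]
bowl 0.0382 [ 0.0001 -0.0013  0.0359]
```

View pics/top3.png

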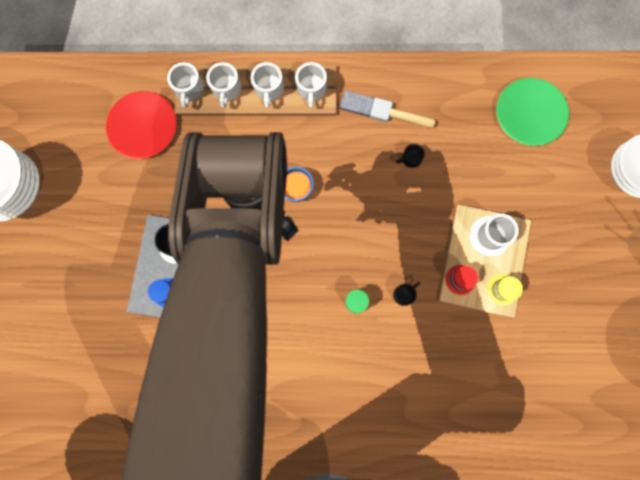

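The final top view shows tumbler (500,230), red (462,279) and yellow (508,289) on the wood board. The mug (165,243) and blue jar (163,291) are on the grey board. All measure within about 2 mm of their spots, and the green jar and bowl have not moved.

```bash
python3 -c "
from plant import ctrl
print(ctrl.sign_off())"
```

```text
the job is handed in; nothing more can be done
None
```

Both kits are made up and handed in: by the last camera check all five pieces stood released within about 3 mm of their spot centres, and the green jar and bowl had not moved; the hand-in returned no verdict.

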